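# Fill the carton from the tipping tray and clamp it

### The job

Lift the hinged tray by its bar handle so that all four small packs slide into the open carton, and lower the tray again. Then pump the clamp's trigger (squeeze it towards the fixed grip, let it spring back, repeat) until the carton is pressed against its stop and the jaw's sprung pad is pushed about half-way in, never nearly all the way, which would crush the carton. Finish while still holding the trigger squeezed like that; move the jaw only by the trigger, and leave the other things on the bench where they are.

Things in the scene. Friction and masses are not known exactly. Their poses are not given: they have to be found in the camera images.
- station: fixed packing station on the bench, 150 x 510 x 150 mm, a flat aluminium bed 12 mm thick carrying everything in a line along its own y axis: at -y the clamp (trigger, fixed grip, jaw), in the middle the carton, at +y the hinged tray. Origin: on the bench under the middle of the bed; z up. All directions below are in this frame; the station stands turned a little about the vertical.
- tray (a joint): tilt of the steel tray, rad: 0 = lying level, grows as the handle is lifted, stop at 1.0; falls back gently by its own weight (mass 0.35 kg). The packs slide at roughly 0.3 to 0.45 rad; tip to about 0.8 to have all out.
- tray_hinge (a point): middle of the tray's hinge axis, which is parallel to the station's x, right above the carton's back wall, 102 mm above the bench. The tray floor (90 mm wide inside) runs from 12 mm before to 120 mm behind the axis, open towards the carton, 24 mm walls on the other three sides.
- tray_handle (a point): middle of the tray's bar handle: a round bar 12 mm thick, 84 mm long, parallel to the station's x, 168 mm behind the hinge axis (+y) and 20 mm above it when the tray lies level, 40 mm clear of the tray's end wall; held by two thin arms at its ends. It turns with the tray, and may turn between the fingers.
- carton_center (a point): centre (half-way up) of the loose open-topped cardboard carton, 110 mm (x) by 95 mm (y) by 75 mm high, walls and floor 5 mm, 0.22 kg, standing on the bed just short of the stop.
- stop_face (a point): middle of the upright stop's face, which looks to -y; the carton's back wall ends up flush against it.
- pack_a_center (a point): centre of a small white medicine box, 28 x 24 x 30 mm high, 30 g, standing loose on the tray.
- pack_b_center (a point): centre of another such medicine box.
- pot_a_center (a point): centre of a round white pot, 26 mm across, 30 mm high, 30 g, standing loose on the tray.
- pot_b_center (a point): centre of another such pot.
- trigger (a joint): travel of the trigger towards the fixed grip, m: 0 = sprung out, 0.020 = fully squeezed. Slides to +y. Return spring 3 N at 0, 6 N at full squeeze; the jaw's drag adds about 3 N, and the pad's force comes on top one to one.
- trigger_grip (a point): point to press on the trigger: centre of the black upright bar, 12 mm thick along y, 24 mm wide along x, 125 mm above the bench, 20 mm below its top. It moves with the trigger.
- fixed_grip (a point): the matching centre of the fixed grip, a black upright bar like it (12 mm thick along y, 26 mm wide), 34 mm to +y of the released trigger. Trigger and grip together measure 46 mm over their outer faces released, 26 mm fully squeezed. Nothing else stands higher than 85 mm around them.
- jaw (a joint): travel of the toothed bar and jaw towards the carton (+y), m, 0 to 0.085. The trigger drives it by a ratchet of 8 mm pitch: the jaw follows the squeezed trigger one to one once the pawl has met a tooth (up to 8 mm of idle travel), about 16 mm per full squeeze, and stays when the trigger springs back (under the pad's load it may settle back by up to one tooth). It cannot be backed off otherwise.
- pad (a joint): how far the jaw's sprung pad is pushed back into the jaw, m: 0 = free, stop at 0.018. Spring 1.2 N per mm; half-way is 0.008 to 0.009.
- pad_face (a point): centre of the pad's front face (70 x 60 mm rubber plate), which looks to +y at the carton's front wall.
- sanitiser: bystander: clear bottle 60 mm across, 130 mm high, origin at its underside.
- glove_box: bystander: plain white box 120 x 230 x 70 mm, origin at its underside.
- beaker: bystander: steel beaker 70 mm across, 90 mm high, origin at its underside.
Mind the look-alikes: they are no part of the job. Leave any orange or red look-alike of the part that bears pot_b_center alone.

How it is judged (in metres and radians):
On the way, in this order (a step that is already met when the one before it is completed fails the run):
1. all four packs lie in the carton while the tray is still tipped (above 0.2 rad) (x of pack_a_center in the frame of carton_center between -0.052 and 0.052 m and y of pack_a_center in the frame of carton_center between -0.045 and 0.045 m and z of pack_a_center in the frame of carton_center between -0.0375 and 0.0375 m and x of pack_b_center in the frame of carton_center between -0.052 and 0.052 m and y of pack_b_center in the frame of carton_center between -0.045 and 0.045 m and z of pack_b_center in the frame of carton_center between -0.0375 and 0.0375 m and x of pot_a_center in the frame of carton_center between -0.052 and 0.052 m and y of pot_a_center in the frame of carton_center between -0.045 and 0.045 m and z of pot_a_center in the frame of carton_center between -0.0375 and 0.0375 m and x of pot_b_center in the frame of carton_center between -0.052 and 0.052 m and y of pot_b_center in the frame of carton_center between -0.045 and 0.045 m and z of pot_b_center in the frame of carton_center between -0.0375 and 0.0375 m and value of joint tray above 0.2 rad), for 0.1 s.
2. the tray is lowered again (value of joint tray below 0.12 rad), for 0.1 s.
3. the fingers squeeze the trigger (value of joint trigger above 0.006 m and contact force between the fingers and trigger above 1 N), for 0.1 s.
At the end, for the whole second after the job is handed in: All four packs are in the carton (below its rim), the tray is down (under 0.12 rad), the carton stands upright and flush against the stop (within 4 mm), the jaw's pad presses on it (over 3 N) and is pushed in 4.5 to 12.5 mm, and the fingers still hold the trigger squeezed (over 1.5 N, over 3 mm) (x of pack_a_center in the frame of carton_center between -0.052 and 0.052 m and y of pack_a_center in the frame of carton_center between -0.045 and 0.045 m and z of pack_a_center in the frame of carton_center between -0.0375 and 0.0375 m and x of pack_b_center in the frame of carton_center between -0.052 and 0.052 m and y of pack_b_center in the frame of carton_center between -0.045 and 0.045 m and z of pack_b_center in the frame of carton_center between -0.0375 and 0.0375 m and x of pot_a_center in the frame of carton_center between -0.052 and 0.052 m and y of pot_a_center in the frame of carton_center between -0.045 and 0.045 m and z of pot_a_center in the frame of carton_center between -0.0375 and 0.0375 m and x of pot_b_center in the frame of carton_center between -0.052 and 0.052 m and y of pot_b_center in the frame of carton_center between -0.045 and 0.045 m and z of pot_b_center in the frame of carton_center between -0.0375 and 0.0375 m and value of joint tray below 0.12 rad and y of carton_center in the frame of stop_face above -0.0515 m and angle between carton_center's own z axis and vertical below 0.08 rad and value of joint pad between 0.0045 and 0.0125 m and contact force between pad and carton above 3 N and value of joint trigger above 0.003 m and contact force between the fingers and trigger above 1.5 N); the arm keeps its last pose, push and grip.
It fails at once if the pad is pushed in more than 14.5 mm: the carton is crushed (value of joint pad above 0.0145 m).
It fails at once if the jaw is pushed by hand (contact force between the arm and jaw above 3 N).
It fails at once if the jaw is pushed with the fingers (contact force between the fingers and jaw above 3 N).
It fails at once if a bystander is moved more than 30 mm (distance of any of sanitiser, glove_box, beaker from where it was at the start of the episode above 0.03 m).
It also fails if it takes over 70 s, if anything falls off the work surface, if the arm or the gripper's body presses on something with over 40 N, if the wrist force passes 120 N, or if a joint passes its speed limit or range.

### The arm

A 6-joint arm with a two-finger parallel gripper is mounted at the origin on the work surface. World frame = base frame: x ahead of the robot, y to its left, z up, the work surface at z = 0. Lengths are in m, angles in degrees, forces in N, time in s.
With the tool pointing down it reaches from about 0.375 to 0.9 m from the base axis. Payload 3.1 kg.
Tool frame: the origin (TCP) lies at the very end of the fingers, on their centre line; the grasp point (between the pads) lies 19 mm behind it; z points along the fingers, y is the line along which they close (so a half turn about z gives the same grasp; the last joint's range is limited). The gripper opens to 87 mm and grips with 3 to 60 N. Pads are 19 mm wide; open, the fingers measure 117 mm over their backs; the gripper's body (75 mm by 190 mm) begins 51 mm behind the grasp point.
Start: joints at [56.293, 30.224, 82.088, -0, 67.689, -10.227], TCP at [0.249, 0.573, 0.223] pointing down, gripper open.
Joint ranges: [-176.69, 176.69], [-43.24, 126.21], [12.49, 139.97], [-82, 262], [0, 151.66], [-163.58, 163.58]. Speed limits (degrees/s): [159.86, 159.86, 180, 180, 180, 180].

### API

Orientations are given as a 3x3 rotation matrix whose columns are the frame's x, y, z axes.
In Python, from rig import bot gives the robot as it stands.
- The arm moves only by the tool move_arm, never from a script. Its argument "increments" is a list of rows, each an object with "xyz": the shift along the tool's x, y, z in mm, a list of three; "roll": the turn about the tool's z in rad; "grip": the opening in per cent of the stroke, from 0 (shut) to 100 (fully open). A call has 1 to 5 rows; each row shifts and turns the commanded pose from where the row before left it, along the tool's axes as they then stand; what a row does not reach is not made up. A row lasts 1/12 s, in which the tool goes at most 41.7 mm and 7.16 degrees, less where a joint would pass 70% of its speed; a pose out of reach is approached as far as the arm can. A call is refused whole if a number of a shift passes 41.7 or a number of a turn 0.125, either way. A call with a gripper value outside its range is refused whole. The fingers move at their own pace and stop on an object; the grip force is fixed at half the most. Time passes only in rows, so rows that do not move let the fingers close. It gives the time, the measured TCP pose, the force, the opening and the grip force at its end, in the units of the state.
- bot.read_state(): the state, without advancing time (a new reading comes with each control period).
- bot.capture(name): name is "scene" or "side" or "wrist"; returns (picture, depth): 420x560x3 uint8, red, green, blue; 420x560 float32, m along the optical axis (not along the pixel's ray), 0 where there is no reading.
- bot.camera_model(name): a dict with "intrinsics" (3x3 intrinsics, pixels), "rvec" (rotation vector, rad) and "tvec" (3), from world to camera coordinates, as OpenCV has them; the wrist camera has in their place "tool_from_camera" (4x4, takes a point from camera to tool coordinates, whose origin is the TCP and whose axes are the flange's). Camera axes: x right, y down, z forward; pixel columns grow to the right and rows downward; lengths in m; the calibration is good to about 2 mm. A picture is of the moment at which its call begins: read the wrist's pose just before it. camera_model takes no time and is no camera call.
- bot.hand_in(): hands the job in; it is judged then, once.
Trained networks look in the newest picture that a camera, given by its name, has taken for a name from the list of things; names that differ only in an ending like _2 or _b are one class to them, and where a whole thing is asked for, a point or a joint stands for the part that bears it (a point fixed in the world has none). Each returns a list of dicts, best first, with "conf" (0 to 1); they miss things now and then, are a little off and sometimes report something else, mostly with a low value. They report only what shows in the picture. A call takes as long as a camera call. They do not tell look-alikes from the thing itself.
- bot.spot_in(label, camera): "at" ([x, y, z] in m, in the coordinates of the camera as it stood for that picture, good to about 4 mm: the middle of the surface that is visible of it).
- bot.trace(label, camera): "mask" (420x560 bool, what is visible of it).
The state is a dict: "time_s": time; "joint_positions": joint angles; "qvel": joint speeds; "tau": joint torques, N m; "position": TCP position; "tcp_rot": TCP orientation; "force": force on the tool from outside, world axes, zero at the start; "moment": the same for the moment, N m; "opening": opening from 0.0 (shut) to 1.0 (fully open); "grasp_force": force on a finger pad.
Only numpy, scipy, OpenCV 4.12 (cv2) and the standard library are available. Lean on these libraries where they do the work, as an engineer would, in place of code of your own. Each camera call takes 0.05 s, during which the arm holds its last target. There are 200 camera calls.

## Working session

There is one attempt and no reset: what is moved stays moved. The work goes in short steps, Python scripts to look and compute and a tool call to move; the robot and the scene stay as the last step left them, time stands still between calls to the robot, and variables do not carry over. Pictures are saved under pics/ and viewed, at most 10 in all, crops included, and the job is handed in when it is done.

Besides the shell and the picture viewer there is one more tool, called after "Call:" as name([rows], argument=value, ...), one row to a line, values as JSON. move_arm: Moves the arm, as the interface text tells. Its arguments: {"type":"object","properties":{"increments":{"type":"array"}},"required":["increments"]}

```bash
mkdir -p pics; cat > h.py <<'E'
import numpy as np, cv2
from rig import bot
def cam(n):
    m=bot.camera_model(n); K=np.array(m["intrinsics"])
    if "rvec" in m:
        R=cv2.Rodrigues(np.array(m["rvec"],float))[0]; t=np.array(m["tvec"],float).ravel()
        return K,R.T,-R.T@t
    s=bot.read_state(); T=np.array(m["tool_from_camera"]); R=np.array(s["tcp_rot"])
    return K,R@T[:3,:3],R@T[:3,3]+np.array(s["position"])
def cloud(d,K,R,o):
    v,u=np.mgrid[:d.shape[0],:d.shape[1]]
    p=np.stack([(u-K[0,2])/K[0,0]*d,(v-K[1,2])/K[1,1]*d,d],-1)
    return p@R.T+o
E
python3 - <<'E'
from h import *
ims=[]
for n in ["scene","side"]:
    c=cam(n); im,d=bot.capture(n); ims.append(im)
    P=cloud(d,*c); np.savez(f"{n}.npz",im=im,d=d,P=P)
    cv2.imwrite(f"pics/{n}0.png",im[...,::-1])
    for l in ["tray_handle","tray","pot_a_center","pack_a_center","carton_center","trigger_grip","fixed_grip","pad_face","jaw","station","sanitiser","glove_box","beaker"]:
        try: print(n,l,[(np.round(c[1]@np.array(q["at"])+c[2],3).tolist(),round(q["conf"],2)) for q in bot.spot_in(l,n)])
        except Exception as e: print(n,l,e)
s=bot.read_state();print(s)
E
```

```text
scene tray_handle [([0.539, 0.159, 0.114], 0.83)]
scene tray [([0.543, 0.157, 0.112], 0.7)]
scene pot_a_center [([0.563, 0.161, 0.134], 0.92), ([0.558, -0.175, 0.127], 0.33)]
scene pack_a_center [([0.524, 0.11, 0.131], 0.91)]
scene carton_center [([0.55, -0.01, 0.059], 0.84), ([0.567, 0.117, 0.012], 0.48)]
scene trigger_grip [([0.557, -0.177, 0.126], 0.59), ([0.525, 0.165, 0.137], 0.28)]
scene fixed_grip [([0.567, 0.114, 0.011], 0.71)]
scene pad_face [([0.551, -0.073, 0.058], 0.74)]
scene jaw [([0.552, -0.104, 0.063], 0.86)]
scene station [([0.564, 0.117, 0.015], 0.78)]
scene sanitiser [([0.772, 0.249, 0.088], 0.66)]
scene glove_box [([0.797, 0.056, 0.071], 0.86)]
scene beaker [([0.769, -0.214, 0.064], 0.92), ([0.549, -0.01, 0.061], 0.63)]
side tray_handle [([0.538, 0.157, 0.113], 0.74)]
side tray [([0.537, 0.157, 0.11], 0.89)]
side pot_a_center [([0.551, 0.158, 0.136], 0.65)]
side pack_a_center [([0.51, 0.117, 0.133], 0.82), ([0.516, 0.122, 0.012], 0.39)]
side carton_center [([0.535, -0.013, 0.055], 0.67), ([0.512, 0.125, 0.006], 0.34)]
side trigger_grip [([0.542, -0.173, 0.122], 0.
[... 568 characters left out ...]
.63272254e-04,
        6.76899753e+01, -1.02267998e+01]), 'qvel': array([ 0.02112635, -0.01715312,  0.05571559, -0.08730245,  0.04713223,
        0.02156326]), 'tau': array([-4.83049735e-04, -4.40005088e+01, -1.76979768e+01,  6.33783289e-02,
        5.05229062e-02, -5.22665789e-05]), 'position': array([0.24898547, 0.57323805, 0.2225432 ]), 'tcp_rot': array([[-9.17185389e-01,  3.98460740e-01, -2.61412519e-05],
       [ 3.98460740e-01,  9.17185389e-01, -1.40676750e-05],
       [ 1.83709581e-05, -2.33189285e-05, -1.00000000e+00]]), 'force': array([-0.2967456 ,  0.12370125,  0.41416298]), 'moment': array([ 0.00324158,  0.02386459, -0.01762583]), 'grasp_force': 0.0, 'opening': 0.9979753985762763}
```

View pics/scene0.png

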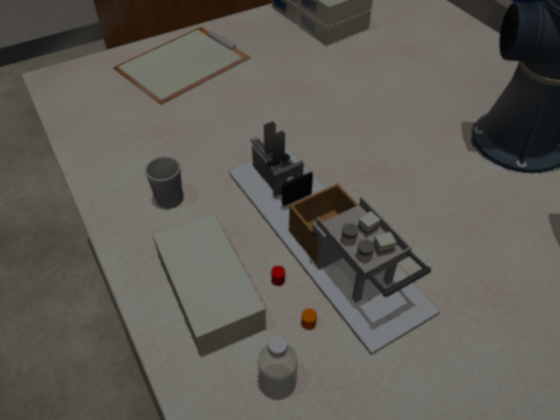

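View pics/side0.png

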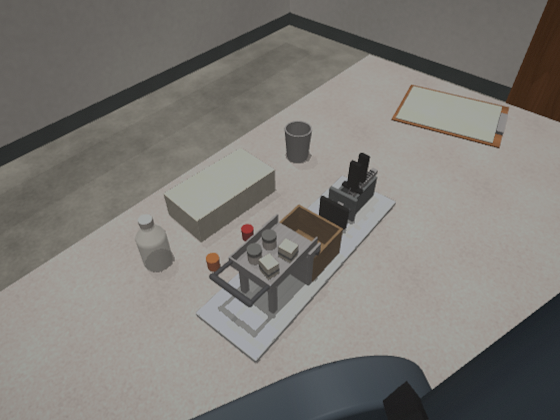

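The scene shows the tray handle at about (405,275), the trigger and grip at (272,140), and the carton at (322,220). The red cap at (278,275) and the orange one at (309,318) on the bench are the look-alike pots. The real pots are on the tray at (350,232) and (365,250). The side view has the handle at (238,282). Next I'll fit the station frame from depth.

```bash
python3 - <<'E'
from h import *
from scipy.ndimage import binary_opening
for n in ["scene","side"]:
    z=np.load(n+".npz"); P=z["P"]; d=z["d"]; im=z["im"].astype(int)
    X,Y,Z=P[...,0],P[...,1],P[...,2]
    reg=(d>0)&(abs(X-.55)<.16)&(abs(Y-.02)<.34)
    bed=reg&(Z>.007)&(Z<.018)
    bed=binary_opening(bed,iterations=1)
    nl,lab,st,_=cv2.connectedComponentsWithStats(bed.astype(np.uint8))
    big=lab==1+np.argmax(st[1:,4])
    bp=P[bed&reg][:,:2].astype(np.float32)
    r=cv2.minAreaRect(P[big][:,:2].astype(np.float32)); print(n,"bed",r)
    h=reg&(Z>.108)&(Z<.16)&(Y>.2); q=P[h]
    print(" handle region",len(q),np.round(np.percentile(q,[1,50,99],axis=0),3).tolist())
    bar=h&(Y>.23); r=cv2.minAreaRect(P[bar][:,:2].astype(np.float32)); print(r, np.round(np.median(P[bar],0),3), np.percentile(Z[bar],[5,95]))
    t=reg&(Z>.1)&(Y<-.1); q=P[t]
    print(" trig",len(q)); 
    o=np.argsort(q[:,1])
    hist,e=np.histogram(q[:,1],bins=np.arange(-.26,-.1,.004)); print([(round(a,3),b) for a,b in zip(e,hist) if b])
    print(np.round(np.percentile(q,[1,50,99],axis=0),3).tolist())
E
```

```text
scene bed ((0.5455198884010315, 0.015917077660560608), (0.15194113552570343, 0.5023415684700012), 2.5778980255126953)
 handle region 594 [[0.492, 0.202, 0.121], [0.541, 0.236, 0.127], [0.583, 0.243, 0.132]]
((0.5370714664459229, 0.23685301840305328), (0.09445053339004517, 0.013481915928423405), 0.13989517092704773) [0.54  0.238 0.128] [0.12381896 0.13100545]
 trig 495
[(np.float64(-0.192), np.int64(2)), (np.float64(-0.188), np.int64(20)), (np.float64(-0.184), np.int64(25)), (np.float64(-0.18), np.int64(119)), (np.float64(-0.176), np.int64(54)), (np.float64(-0.172), np.int64(1)), (np.float64(-0.156), np.int64(7)), (np.float64(-0.152), np.int64(22)), (np.float64(-0.148), np.int64(69)), (np.float64(-0.144), np.int64(173)), (np.float64(-0.14), np.int64(3))]
[[0.539, -0.186, 0.101], [0.554, -0.149, 0.129], [0.565, -0.14, 0.148]]
side bed ((0.5399892330169678, 0.017538979649543762), (0.15036296844482422, 0.5027815699577332), 1.7850216627120972)
 handle region 546 [[0.487, 0.201, 0.117], [0.529, 0.237, 0.124], [0.579, 0.245, 0.128]]
((0.5328946113586426, 0.23747919499874115), (0.014929002150893211, 0.0941339060664177), 89.97941589355469) [0.53  0.239 0.125] [0.12038614 0.12730527]
 trig 390
[(np.float64(-0.188), np.int64(5)), (np.float64(-0.184), np.int64(20)), (np.float64(-0.18), np.int64(45)), (np.float64(-0.176), np.int64(94)), (np.float64(-0.172), np.int64(2)), (np.float64(-0.156), np.int64(2)), (np.float64(-0.152), np.int64(13)), (np.float64(-0.148), np.int64(27)), (np.float64(-0.144), np.int64(133)), (np.float64(-0.14), np.int64(49))]
[[0.534, -0.184, 0.101], [0.545, -0.146, 0.128], [0.56, -0.138, 0.144]]
```

Call:
move_arm([
  {"xyz":[0,0,0],"roll":-0.111,"grip":100},
  {"xyz":[0,0,0],"roll":-0.111,"grip":100},
  {"xyz":[0,0,0],"roll":-0.111,"grip":100},
  {"xyz":[0,0,0],"roll":-0.112,"grip":100},
  {"xyz":[0,0,0],"roll":0,"grip":100},
])

```text
time_s: 1.82
position: [0.249, 0.5732, 0.2226]
tcp_rot: [[-0.999, -0.037, 0.0], [-0.037, 0.999, -0.0], [-0.0, -0.0, -1.0]]
force: [-0.8, 0.7, 0.6]
opening: 1.002
grasp_force: 0.0
```

Call:
move_arm([
  {"xyz":[-18,-22,0],"roll":0,"grip":100},
  {"xyz":[-18,-22,0],"roll":0,"grip":100},
  {"xyz":[-18,-22,0],"roll":0,"grip":100},
  {"xyz":[-18,-22,0],"roll":0,"grip":100},
  {"xyz":[-18,-22,0],"roll":0,"grip":100},
])

```text
time_s: 2.23
position: [0.3435, 0.4656, 0.2226]
tcp_rot: [[-0.999, -0.032, 0.0], [-0.032, 0.999, 0.0], [-0.0, 0.0, -1.0]]
force: [0.5, 0.4, 1.0]
opening: 0.997
grasp_force: 0.0
```

Call:
move_arm([
  {"xyz":[-18,-22,0],"roll":0,"grip":100},
  {"xyz":[-18,-22,0],"roll":0,"grip":100},
  {"xyz":[-18,-22,0],"roll":0,"grip":100},
  {"xyz":[-18,-22,0],"roll":0,"grip":100},
  {"xyz":[-18,-22,0],"roll":0,"grip":100},
])

```text
time_s: 2.65
position: [0.4374, 0.3586, 0.2227]
tcp_rot: [[-0.999, -0.032, 0.0], [-0.032, 0.999, 0.0], [-0.0, 0.0, -1.0]]
force: [0.4, 0.6, 0.0]
opening: 0.999
grasp_force: 0.0
```

Call:
move_arm([
  {"xyz":[-19,-23,0],"roll":0,"grip":100},
  {"xyz":[-19,-23,0],"roll":0,"grip":100},
  {"xyz":[-19,-23,0],"roll":0,"grip":100},
  {"xyz":[-19,-23,0],"roll":0,"grip":100},
  {"xyz":[-19,-23,0],"roll":0,"grip":100},
])

```text
time_s: 3.07
position: [0.5365, 0.2469, 0.2227]
tcp_rot: [[-0.999, -0.032, 0.0], [-0.032, 0.999, 0.0], [-0.0, 0.0, -1.0]]
force: [-0.1, -0.0, -0.4]
opening: 1.002
grasp_force: 0.0
```

```bash
python3 - <<'E'
from h import *
c=cam("wrist"); im,d=bot.capture("wrist"); P=cloud(d,*c)
cv2.imwrite("pics/w1.png",im[...,::-1])
s=bot.read_state(); print(s["position"],s["opening"])
m=(d>0)&(P[...,2]>.105)&(P[...,2]<.14)&(P[...,1]>.225)&(P[...,1]<.26)
q=P[m]; print(len(q)); print(cv2.minAreaRect(q[:,:2].astype(np.float32)),np.percentile(q,[2,50,98],axis=0).round(4).tolist())
pf=np.polyfit(q[:,0],q[:,1],1); print(pf)
E
```

```text
[0.54145382 0.24278092 0.22285969] 1.0034501697994533
2033
((0.5347660183906555, 0.23257984220981598), (0.09443879872560501, 0.01738121174275875), 1.6928898096084595) [[0.4899, 0.2264, 0.1228], [0.5318, 0.2348, 0.1271], [0.579, 0.2413, 0.1292]]
[0.0265556  0.22049047]
```

View pics/w1.png

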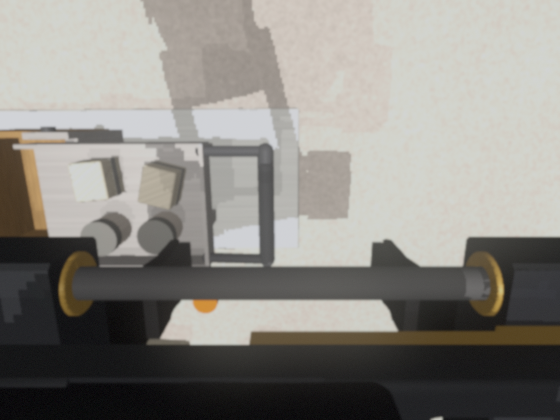

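The wrist view shows the handle bar at (267,205), clear of the end wall at (208,205), with four white packs on the tray and the orange pot below it on the bench. Now I'll go down and grip.

Call:
move_arm([
  {"xyz":[5,-6,30],"roll":0,"grip":100},
  {"xyz":[0,0,30],"roll":0,"grip":100},
  {"xyz":[0,0,30],"roll":0,"grip":80},
  {"xyz":[0,0,28],"roll":0,"grip":50},
  {"xyz":[0,0,0],"roll":0,"grip":30},
])

```text
time_s: 3.53
position: [0.5268, 0.2408, 0.0995]
tcp_rot: [[-0.999, -0.032, -0.011], [-0.032, 0.999, -0.003], [0.011, -0.002, -1.0]]
force: [-1.1, -0.3, 0.1]
opening: 0.853
grasp_force: 0.0
```

Call:
move_arm([
  {"xyz":[0,0,0],"roll":0,"grip":20},
  {"xyz":[0,0,0],"roll":0,"grip":5},
  {"xyz":[0,0,0],"roll":0,"grip":5},
  {"xyz":[0,0,0],"roll":0,"grip":5},
  {"xyz":[0,0,0],"roll":0,"grip":5},
])

```text
time_s: 3.95
position: [0.5318, 0.2423, 0.1062]
tcp_rot: [[-0.999, -0.035, 0.003], [-0.035, 0.999, 0.001], [-0.003, 0.001, -1.0]]
force: [-0.4, -0.6, -0.4]
opening: 0.478
grasp_force: 0.0
```

Call:
move_arm([
  {"xyz":[-3,-5,1],"roll":0,"grip":5},
  {"xyz":[0,0,0],"roll":0,"grip":5},
  {"xyz":[0,0,0],"roll":0,"grip":5},
  {"xyz":[0,0,0],"roll":0,"grip":5},
  {"xyz":[0,0,0],"roll":0,"grip":5},
])

```text
time_s: 4.37
position: [0.5341, 0.2357, 0.1036]
tcp_rot: [[-0.999, -0.036, -0.0], [-0.036, 0.999, -0.003], [0.0, -0.003, -1.0]]
force: [0.2, -4.9, 0.8]
opening: 0.124
grasp_force: 30.0
```

Call:
move_arm([
  {"xyz":[0,0,0],"roll":0,"grip":5},
  {"xyz":[0,0,0],"roll":0,"grip":5},
  {"xyz":[0,0,0],"roll":0,"grip":5},
])

```text
time_s: 4.62
position: [0.5341, 0.2357, 0.1036]
tcp_rot: [[-0.999, -0.036, -0.0], [-0.036, 0.999, -0.002], [0.0, -0.002, -1.0]]
force: [1.0, -5.3, 1.0]
opening: 0.131
grasp_force: 30.0
```

Call:
move_arm([
  {"xyz":[0,-2.2,-8.4],"roll":0,"grip":5},
  {"xyz":[0,-1.6,-8.3],"roll":0,"grip":5},
  {"xyz":[0,-2,-8.2],"roll":0,"grip":5},
  {"xyz":[0,-2.5,-8.1],"roll":0,"grip":5},
  {"xyz":[0,-2.9,-8],"roll":0,"grip":5},
])

```text
time_s: 5.03
position: [0.5343, 0.2257, 0.1454]
tcp_rot: [[-0.999, -0.035, 0.0], [-0.035, 0.999, 0.0], [-0.0, 0.0, -1.0]]
force: [1.5, -1.9, -5.6]
opening: 0.128
grasp_force: 30.0
```

Call:
move_arm([
  {"xyz":[0,-2,-4.7],"roll":0,"grip":5},
  {"xyz":[0,-2.1,-4.6],"roll":0,"grip":5},
  {"xyz":[0,-2.1,-4.6],"roll":0,"grip":5},
  {"xyz":[0,-2.2,-4.5],"roll":0,"grip":5},
  {"xyz":[0,-2.3,-4.5],"roll":0,"grip":5},
])

```text
time_s: 5.45
position: [0.5348, 0.2154, 0.1679]
tcp_rot: [[-0.999, -0.035, 0.0], [-0.035, 0.999, 0.001], [-0.0, 0.001, -1.0]]
force: [1.4, 0.5, -3.7]
opening: 0.126
grasp_force: 30.0
```

Call:
move_arm([
  {"xyz":[0,-2.6,-4.4],"roll":0,"grip":5},
  {"xyz":[0,-2.7,-4.3],"roll":0,"grip":5},
  {"xyz":[0,-2.9,-4.2],"roll":0,"grip":5},
  {"xyz":[0,-3,-4.1],"roll":0,"grip":5},
  {"xyz":[0,-3,-4],"roll":0,"grip":5},
])

```text
time_s: 5.87
position: [0.5353, 0.2019, 0.1893]
tcp_rot: [[-0.999, -0.035, 0.001], [-0.035, 0.999, 0.002], [-0.001, 0.002, -1.0]]
force: [0.7, 5.3, -1.2]
opening: 0.128
grasp_force: 30.0
```

```bash
python3 - <<'E'
from h import *
im,d=bot.capture("scene"); cv2.imwrite("pics/s2.png",cv2.resize(im[150:330,210:450,::-1],(800,600)))
s=bot.read_state(); print(s["position"],s["opening"],s["force"],s["grasp_force"])
E
```

```text
[0.53533404 0.201315   0.19000149] 0.12325777083773469 [-0.13123636  4.26195183  0.22928744] 29.994395971298218
```

View pics/s2.png

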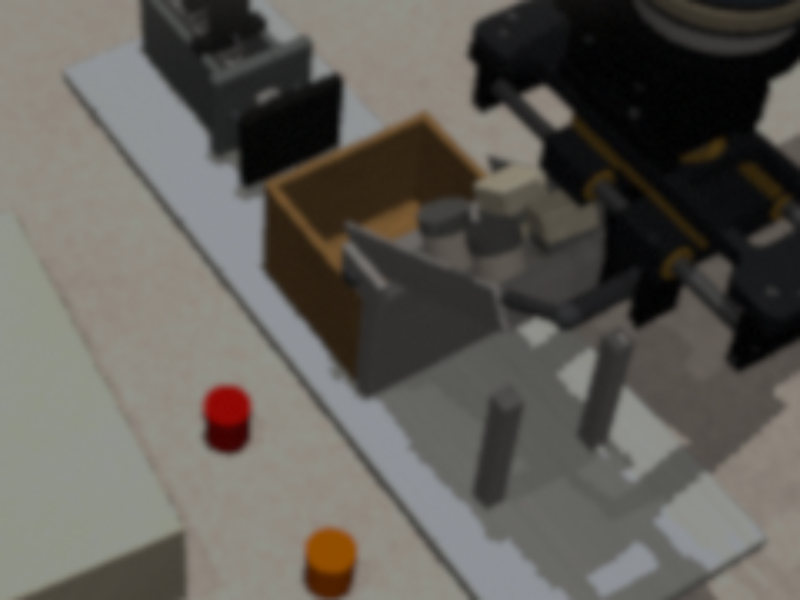

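The tray is tipped to about 0.55 rad and the packs at (440–540,210) in the crop are sliding toward the carton opening. I'll tip further.

Call:
move_arm([
  {"xyz":[0,-1.2,-2.6],"roll":0,"grip":5},
  {"xyz":[0,-2.2,-2.6],"roll":0,"grip":5},
  {"xyz":[0,-2.2,-2.5],"roll":0,"grip":5},
  {"xyz":[0,-2.3,-2.5],"roll":0,"grip":5},
  {"xyz":[0,-2.3,-2.5],"roll":0,"grip":5},
])

```text
time_s: 6.33
position: [0.5357, 0.1917, 0.2019]
tcp_rot: [[-0.999, -0.035, 0.001], [-0.035, 0.999, 0.002], [-0.001, 0.002, -1.0]]
force: [0.2, 6.4, 1.5]
opening: 0.129
grasp_force: 30.0
```

Call:
move_arm([
  {"xyz":[0,-2.4,-2.4],"roll":0,"grip":5},
  {"xyz":[0,-2.4,-2.4],"roll":0,"grip":5},
  {"xyz":[0,-2.5,-2.3],"roll":0,"grip":5},
  {"xyz":[0,-2.5,-2.3],"roll":0,"grip":5},
  {"xyz":[0,-2.5,-2.2],"roll":0,"grip":5},
])

```text
time_s: 6.75
position: [0.5361, 0.1799, 0.214]
tcp_rot: [[-0.999, -0.035, 0.001], [-0.035, 0.999, 0.003], [-0.001, 0.003, -1.0]]
force: [-0.9, 6.6, 4.4]
opening: 0.125
grasp_force: 30.0
```

Call:
move_arm([
  {"xyz":[0,-2.6,-2.1],"roll":0,"grip":5},
  {"xyz":[0,-2.6,-2.1],"roll":0,"grip":5},
  {"xyz":[0,-2.6,-2],"roll":0,"grip":5},
  {"xyz":[0,0,0],"roll":0,"grip":5},
  {"xyz":[0,0,0],"roll":0,"grip":5},
])

```text
time_s: 7.17
position: [0.5365, 0.1723, 0.2206]
tcp_rot: [[-0.999, -0.035, 0.001], [-0.035, 0.999, 0.004], [-0.002, 0.004, -1.0]]
force: [-1.1, 7.8, 5.1]
opening: 0.124
grasp_force: 30.0
```

```bash
python3 - <<'E'
from h import *
a,d=bot.capture("scene"); b,_=bot.capture("side")
o=[cv2.resize(a[150:330,210:410,::-1],(400,360)),cv2.resize(b[150:330,200:400,::-1],(400,360))]
cv2.imwrite("pics/s3.png",np.hstack(o))
s=bot.read_state(); print(s["position"],s["opening"],s["force"],s["grasp_force"])
E
```

```text
[0.53646616 0.17236193 0.22057118] 0.12588481552818265 [-1.02283768  7.16095829  4.28530294] 29.997556507587433
```

View pics/s3.png

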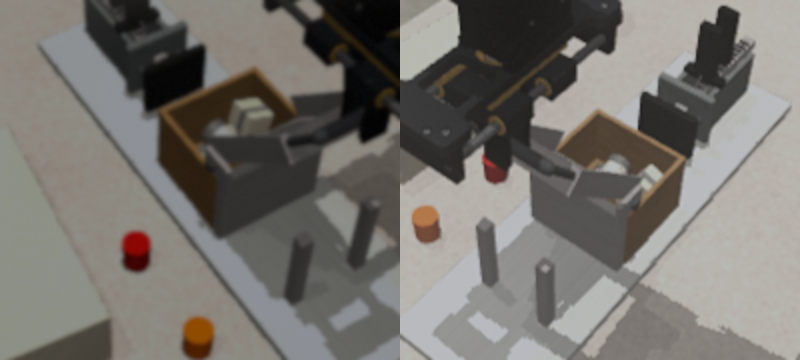

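Two boxes and a pot are visible in the carton (left crop (245,115), right crop (615,170)). I'll check for the fourth with the wrist camera.

```bash
python3 - <<'E'
from h import *
for n in ["scene","side","wrist"]:
    c=cam(n); im,d=bot.capture(n); P=cloud(d,*c)
    for l in ["pot_a_center","pack_a_center"]:
        print(n,l,[(np.round(c[1]@np.array(q["at"])+c[2],3).tolist(),round(q["conf"],2)) for q in bot.spot_in(l,n)])
    m=(d>0)&(abs(P[...,0]-.545)<.045)&(P[...,1]>-.02)&(P[...,1]<.045)&(P[...,2]>.03)
    print(np.percentile(P[m][:,2],[10,50,90,98]).round(3) if m.any() else 0)
cv2.imwrite("pics/w3.png",im[...,::-1])
E
```

```text
scene pot_a_center [([0.55, 0.008, 0.063], 0.49), ([0.578, 0.128, 0.181], 0.19)]
scene pack_a_center [([0.556, -0.178, 0.128], 0.32)]
[0.045 0.064 0.084 0.089]
side pot_a_center [([0.545, 0.009, 0.061], 0.62)]
side pack_a_center []
[0.044 0.063 0.083 0.086]
wrist pot_a_center [([0.547, 0.017, 0.063], 0.59), ([0.522, 0.141, 0.193], 0.27)]
wrist pack_a_center [([0.529, 0.022, 0.038], 0.65), ([0.546, 0.015, 0.064], 0.56)]
[0.04  0.062 0.081 0.087]
```

View pics/w3.png

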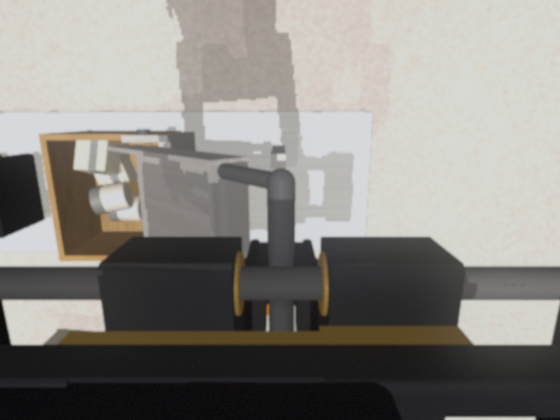

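All four packs are in the carton: the boxes at (90,155) and (115,170), the pots at (110,197) and (130,212). The tray is empty, so I'll lower it.

Call:
move_arm([
  {"xyz":[0,6.5,5.3],"roll":0,"grip":5},
  {"xyz":[0,6.4,5.7],"roll":0,"grip":5},
  {"xyz":[0,6.1,5.9],"roll":0,"grip":5},
  {"xyz":[0,5.7,6.2],"roll":0,"grip":5},
  {"xyz":[0,5.4,6.5],"roll":0,"grip":5},
])

```text
time_s: 8.13
position: [0.5354, 0.2014, 0.1905]
tcp_rot: [[-0.999, -0.036, 0.001], [-0.036, 0.999, 0.0], [-0.001, -0.0, -1.0]]
force: [-1.3, 3.2, 4.2]
opening: 0.127
grasp_force: 30.0
```

Call:
move_arm([
  {"xyz":[0,5.1,6.8],"roll":0,"grip":5},
  {"xyz":[0,4.7,7],"roll":0,"grip":5},
  {"xyz":[0,4.4,7.2],"roll":0,"grip":5},
  {"xyz":[0,4,7.5],"roll":0,"grip":5},
  {"xyz":[0,3.6,7.6],"roll":0,"grip":5},
])

```text
time_s: 8.55
position: [0.5346, 0.2229, 0.1527]
tcp_rot: [[-0.999, -0.036, 0.0], [-0.036, 0.999, -0.0], [-0.0, -0.0, -1.0]]
force: [-0.2, 4.5, 2.0]
opening: 0.124
grasp_force: 30.0
```

Call:
move_arm([
  {"xyz":[0,3.2,7.8],"roll":0,"grip":5},
  {"xyz":[0,2.9,8],"roll":0,"grip":5},
  {"xyz":[0,2.4,8.1],"roll":0,"grip":5},
  {"xyz":[0,2,8.2],"roll":0,"grip":5},
  {"xyz":[0,1.6,8.3],"roll":0,"grip":5},
])

```text
time_s: 8.97
position: [0.5341, 0.2345, 0.1118]
tcp_rot: [[-0.999, -0.035, -0.0], [-0.035, 0.999, -0.001], [0.0, -0.001, -1.0]]
force: [-0.1, 1.7, -0.2]
opening: 0.127
grasp_force: 30.0
```

Call:
move_arm([
  {"xyz":[0,1.3,7],"roll":0,"grip":5},
  {"xyz":[0,0,1],"roll":0,"grip":5},
  {"xyz":[0,0,0],"roll":0,"grip":5},
])

```text
time_s: 9.22
position: [0.5341, 0.2356, 0.1041]
tcp_rot: [[-0.999, -0.035, -0.001], [-0.035, 0.999, -0.001], [0.001, -0.001, -1.0]]
force: [0.7, 1.6, -1.5]
opening: 0.125
grasp_force: 30.0
```

Call:
move_arm([
  {"xyz":[0,0,0],"roll":0,"grip":40},
  {"xyz":[0,0,0],"roll":0,"grip":45},
  {"xyz":[0,0,0],"roll":0,"grip":45},
  {"xyz":[0,0,0],"roll":0,"grip":45},
  {"xyz":[0,0,0],"roll":0,"grip":45},
])

```text
time_s: 9.63
position: [0.5339, 0.2357, 0.105]
tcp_rot: [[-0.999, -0.035, -0.0], [-0.035, 0.999, -0.0], [0.0, -0.0, -1.0]]
force: [-0.7, -0.0, -1.1]
opening: 0.404
grasp_force: 0.0
```

Call:
move_arm([
  {"xyz":[0,0,-15],"roll":0,"grip":45},
  {"xyz":[0,0,-20],"roll":0,"grip":45},
  {"xyz":[0,0,-30],"roll":0,"grip":45},
  {"xyz":[0,0,-30],"roll":0,"grip":100},
  {"xyz":[0,0,0],"roll":0,"grip":100},
])

```text
time_s: 10.05
position: [0.5378, 0.2369, 0.2059]
tcp_rot: [[-0.999, -0.035, 0.012], [-0.035, 0.999, 0.003], [-0.012, 0.002, -1.0]]
force: [0.8, 1.4, 0.2]
opening: 0.531
grasp_force: 0.0
```

Call:
move_arm([
  {"xyz":[0,-33,0],"roll":0,"grip":100},
  {"xyz":[0,-33,0],"roll":0,"grip":100},
  {"xyz":[0,-33,0],"roll":0,"grip":100},
  {"xyz":[0,-33,0],"roll":0,"grip":100},
  {"xyz":[0,-33,0],"roll":0,"grip":100},
])

```text
time_s: 10.47
position: [0.5392, 0.0697, 0.1996]
tcp_rot: [[-0.999, -0.036, -0.001], [-0.036, 0.999, -0.0], [0.001, -0.0, -1.0]]
force: [0.1, 0.1, -0.1]
opening: 0.894
grasp_force: 0.0
```

Call:
move_arm([
  {"xyz":[0,-33,0],"roll":0,"grip":100},
  {"xyz":[0,-33,0],"roll":0,"grip":100},
  {"xyz":[0,-33,0],"roll":0,"grip":100},
  {"xyz":[0,-33,0],"roll":0,"grip":100},
  {"xyz":[0,-33,0],"roll":0,"grip":100},
])

```text
time_s: 10.88
position: [0.545, -0.0954, 0.1995]
tcp_rot: [[-0.999, -0.035, -0.001], [-0.035, 0.999, 0.0], [0.001, 0.0, -1.0]]
force: [-0.7, 0.1, -0.7]
opening: 0.999
grasp_force: 0.0
```

Call:
move_arm([
  {"xyz":[0,-33,0],"roll":0,"grip":100},
  {"xyz":[0,-33,0],"roll":0,"grip":100},
  {"xyz":[0,0,0],"roll":0,"grip":100},
  {"xyz":[0,0,0],"roll":0,"grip":100},
  {"xyz":[0,0,0],"roll":0,"grip":100},
])

```text
time_s: 11.3
position: [0.5472, -0.1594, 0.1993]
tcp_rot: [[-0.999, -0.034, -0.001], [-0.034, 0.999, 0.001], [0.001, 0.001, -1.0]]
force: [-0.5, 0.6, -0.0]
opening: 1.0
grasp_force: 0.0
```

```bash
python3 - <<'E'
from h import *
c=cam("wrist"); im,d=bot.capture("wrist"); P=cloud(d,*c)
im2,d2=bot.capture("scene")
cv2.imwrite("pics/w4.png",np.hstack([im[:300,:400,::-1],cv2.resize(im2[100:310,200:480,::-1],(400,300))]))
for n in ["scene","side","wrist"]:
    c=cam(n)
    if n!="wrist": im,d=bot.capture(n); P=cloud(d,*c)
    m=(d>0)&(P[...,2]>.135)&(P[...,2]<.155)&(abs(P[...,0]-.55)<.04)&(P[...,1]<-.12)&(P[...,1]>-.21)
    q=P[m]; print(n,len(q)); 
    for lo,hi in [(-.21,-.165),(-.165,-.12)]:
        k=q[(q[:,1]>lo)&(q[:,1]<hi)]
        if len(k): print(np.percentile(k,[3,50,97],axis=0).round(4).tolist())
E
```

```text
scene 194
[[0.5419, -0.1859, 0.1355], [0.5542, -0.1781, 0.1438], [0.5643, -0.1742, 0.1478]]
[[0.5392, -0.1518, 0.1355], [0.5527, -0.1441, 0.1443], [0.5635, -0.1403, 0.1481]]
side 136
[[0.5374, -0.1847, 0.1358], [0.5471, -0.1766, 0.1411], [0.5584, -0.1733, 0.1444]]
[[0.5354, -0.151, 0.1356], [0.5467, -0.1423, 0.1414], [0.5588, -0.1391, 0.1437]]
wrist 136
[[0.5374, -0.1847, 0.1358], [0.5471, -0.1766, 0.1411], [0.5584, -0.1733, 0.1444]]
[[0.5354, -0.151, 0.1356], [0.5467, -0.1423, 0.1414], [0.5588, -0.1391, 0.1437]]
```

View pics/w4.png

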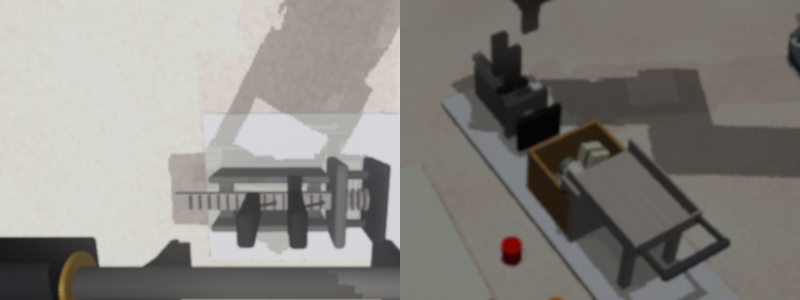

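Left: trigger at (248,215) and fixed grip at (297,212), with nothing in the way. Right: the tray is level and the packs are in the carton. Descending so the open fingers straddle both bars.

Call:
move_arm([
  {"xyz":[-2,-2,25],"roll":0,"grip":100},
  {"xyz":[0,0,25],"roll":0,"grip":100},
  {"xyz":[0,0,25],"roll":0,"grip":100},
  {"xyz":[0,0,16],"roll":0,"grip":100},
  {"xyz":[0,0,0],"roll":0,"grip":100},
])

```text
time_s: 11.92
position: [0.5476, -0.1594, 0.1056]
tcp_rot: [[-0.999, -0.037, -0.007], [-0.037, 0.999, 0.004], [0.007, 0.004, -1.0]]
force: [-0.9, 0.6, 0.7]
opening: 0.998
grasp_force: 0.0
```

Call:
move_arm([
  {"xyz":[0,5,0],"roll":0,"grip":100},
  {"xyz":[0,5,0],"roll":0,"grip":100},
  {"xyz":[0,4,0],"roll":0,"grip":100},
  {"xyz":[0,0,0],"roll":0,"grip":100},
  {"xyz":[0,0,0],"roll":0,"grip":100},
])

```text
time_s: 12.33
position: [0.5501, -0.1474, 0.11]
tcp_rot: [[-0.999, -0.036, 0.002], [-0.036, 0.999, -0.001], [-0.002, -0.001, -1.0]]
force: [0.1, 0.3, -0.1]
opening: 0.999
grasp_force: 0.0
```

Call:
move_arm([
  {"xyz":[0,3,0],"roll":0,"grip":100},
  {"xyz":[0,3,0],"roll":0,"grip":100},
  {"xyz":[0,0,0],"roll":0,"grip":100},
])

```text
time_s: 12.58
position: [0.5499, -0.1423, 0.1095]
tcp_rot: [[-0.999, -0.036, 0.002], [-0.036, 0.999, -0.002], [-0.002, -0.002, -1.0]]
force: [-0.4, -3.2, 1.4]
opening: 0.999
grasp_force: 1.3
```

Call:
move_arm([
  {"xyz":[0,4,0],"roll":0,"grip":100},
  {"xyz":[0,4,0],"roll":0,"grip":100},
  {"xyz":[0,4,0],"roll":0,"grip":100},
  {"xyz":[0,0,0],"roll":0,"grip":100},
  {"xyz":[0,0,0],"roll":0,"grip":100},
])

```text
time_s: 13.0
position: [0.5495, -0.1314, 0.1094]
tcp_rot: [[-0.999, -0.036, 0.002], [-0.036, 0.999, -0.003], [-0.001, -0.003, -1.0]]
force: [-0.7, -5.9, 3.4]
opening: 1.0
grasp_force: 3.2
```

Call:
move_arm([
  {"xyz":[0,4,0],"roll":0,"grip":100},
  {"xyz":[0,2,0],"roll":0,"grip":100},
  {"xyz":[0,0,0],"roll":0,"grip":100},
  {"xyz":[0,0,0],"roll":0,"grip":100},
])

```text
time_s: 13.33
position: [0.5493, -0.1258, 0.1094]
tcp_rot: [[-0.999, -0.036, 0.002], [-0.036, 0.999, -0.004], [-0.001, -0.004, -1.0]]
force: [-1.2, -8.0, 3.7]
opening: 1.002
grasp_force: 3.7
```

```bash
cat > gap.py <<'E'
from h import *
for n in ["scene","side"]:
    c=cam(n); im,d=bot.capture(n); P=cloud(d,*c); np.savez(n+"g.npz",im=im,P=P,d=d)
    # station-axis coordinate
    Y=-.035*(P[...,0]-.545)+P[...,1]; X=P[...,0]+.035*P[...,1]
    V=(d>0)&(abs(X-.545)<.03)
    for nm,z0,z1,lo,hi in [("pad",.06,.1,-.11,-.02),("rim",.08,.092,-.06,.03)]:
        m=V&(P[...,2]>z0)&(P[...,2]<z1)&(Y>lo)&(Y<hi)
        h,e=np.histogram(Y[m]*1000,bins=np.arange(lo*1000,hi*1000,2)); print(n,nm,[(int(a),int(b)) for a,b in zip(e,h) if b>3])
    for l in ["pad_face","carton_center"]:
        m=[q for q in bot.trace(l,n)][:1]
        if m:
            k=m[0]["mask"]&(d>0); print(n,l,round(m[0]["conf"],2),np.percentile(Y[k],[2,50,98]).round(4).tolist(),np.percentile(P[k][:,2],[2,98]).round(3).tolist())
print(bot.read_state()["position"],bot.read_state()["force"])
E
python3 gap.py
```

```text
scene pad [(-104, 8), (-102, 9), (-100, 15), (-98, 62), (-96, 151), (-94, 50), (-92, 6), (-90, 6), (-70, 8), (-68, 26), (-66, 26), (-64, 60), (-62, 124), (-60, 57), (-24, 15)]
scene rim [(-60, 13), (-24, 15), (-22, 18), (-20, 57), (-18, 49)]
scene pad_face 0.71 [-0.0907, -0.0615, -0.0233] [0.03, 0.086]
scene carton_center 0.93 [-0.0227, -0.0069, 0.0701] [0.017, 0.09]
side pad [(-102, 6), (-100, 8), (-98, 16), (-96, 40), (-94, 133), (-92, 36), (-68, 8), (-66, 25), (-64, 17), (-62, 41), (-60, 119), (-58, 37)]
side rim [(-22, 13), (-20, 19), (-18, 41), (-16, 24)]
side pad_face 0.93 [-0.0678, -0.0593, -0.0572] [0.04, 0.081]
side carton_center 0.63 [-0.0194, -0.0072, 0.073] [0.014, 0.086]
[ 0.54936085 -0.12581896  0.1094383 ] [-1.15649126 -7.74115599  2.43580448]
```

Call:
move_arm([
  {"xyz":[0,-7,0],"roll":0,"grip":100},
  {"xyz":[0,-7,0],"roll":0,"grip":100},
  {"xyz":[0,-7,0],"roll":0,"grip":100},
  {"xyz":[0,0,0],"roll":0,"grip":100},
  {"xyz":[0,0,0],"roll":0,"grip":100},
])

```text
time_s: 14.05
position: [0.5488, -0.1445, 0.1083]
tcp_rot: [[-0.999, -0.034, -0.001], [-0.034, 0.999, 0.001], [0.001, 0.001, -1.0]]
force: [-0.3, -2.4, -0.1]
opening: 1.0
grasp_force: 1.3
```

Call:
move_arm([
  {"xyz":[0,5,0],"roll":0,"grip":100},
  {"xyz":[0,5,0],"roll":0,"grip":100},
  {"xyz":[0,5,0],"roll":0,"grip":100},
  {"xyz":[0,5,0],"roll":0,"grip":100},
  {"xyz":[0,3,0],"roll":0,"grip":100},
])

```text
time_s: 14.47
position: [0.548, -0.1243, 0.1081]
tcp_rot: [[-0.999, -0.038, -0.001], [-0.038, 0.999, -0.006], [0.002, -0.006, -1.0]]
force: [-2.4, -21.2, -8.8]
opening: 0.998
grasp_force: 10.3
```

Call:
move_arm([
  {"xyz":[0,0,0],"roll":0,"grip":100},
  {"xyz":[0,0,0],"roll":0,"grip":100},
])

```text
time_s: 14.63
position: [0.548, -0.1244, 0.108]
tcp_rot: [[-0.999, -0.037, -0.002], [-0.037, 0.999, -0.005], [0.002, -0.005, -1.0]]
force: [-1.9, -14.2, -4.9]
opening: 1.003
grasp_force: 6.5
```

```bash
python3 gap.py
```

```text
scene pad [(-110, 5), (-88, 8), (-86, 11), (-84, 26), (-82, 27), (-80, 115), (-78, 124), (-76, 21), (-74, 5), (-72, 4), (-54, 8), (-52, 19), (-50, 22), (-48, 32), (-46, 101), (-44, 107), (-42, 4), (-24, 14)]
scene rim [(-54, 8), (-52, 19), (-50, 22), (-48, 30), (-46, 26), (-44, 22), (-24, 14), (-22, 22), (-20, 51), (-18, 50)]
scene pad_face 0.84 [-0.0717, -0.0447, -0.0421] [0.061, 0.085]
scene carton_center 0.71 [-0.0747, -0.0447, -0.0421] [0.056, 0.085]
side pad [(-110, 5), (-84, 15), (-82, 17), (-80, 24), (-78, 87), (-76, 108), (-74, 14), (-52, 6), (-50, 9), (-48, 25), (-46, 21), (-44, 64), (-42, 113), (-40, 7)]
side rim [(-50, 4), (-48, 11), (-46, 10), (-44, 6), (-42, 7), (-22, 11), (-20, 26), (-18, 35), (-16, 19)]
side pad_face 0.6 [-0.0737, -0.0427, -0.0399] [0.053, 0.081]
side carton_center 0.55 [-0.0201, -0.008, 0.0731] [0.011, 0.086]
[ 0.5480067  -0.12439747  0.10805954] [ -1.62826523 -13.49605993  -3.90152274]
```

Call:
move_arm([
  {"xyz":[0,-8,0],"roll":0,"grip":100},
  {"xyz":[0,-8,0],"roll":0,"grip":100},
  {"xyz":[0,-8,0],"roll":0,"grip":100},
  {"xyz":[0,0,0],"roll":0,"grip":100},
  {"xyz":[0,0,0],"roll":0,"grip":100},
])

```text
time_s: 15.35
position: [0.5492, -0.145, 0.1087]
tcp_rot: [[-0.999, -0.034, -0.001], [-0.034, 0.999, 0.002], [0.001, 0.002, -1.0]]
force: [-0.1, 0.5, -0.8]
opening: 0.997
grasp_force: 0.0
```

Call:
move_arm([
  {"xyz":[0,5,0],"roll":0,"grip":100},
  {"xyz":[0,5,0],"roll":0,"grip":100},
  {"xyz":[0,5,0],"roll":0,"grip":100},
  {"xyz":[0,5,0],"roll":0,"grip":100},
  {"xyz":[0,3,0],"roll":0,"grip":100},
])

```text
time_s: 15.77
position: [0.5484, -0.1242, 0.1086]
tcp_rot: [[-0.999, -0.038, -0.0], [-0.038, 0.999, -0.005], [0.001, -0.005, -1.0]]
force: [-3.4, -19.8, -7.5]
opening: 1.005
grasp_force: 10.3
```

Call:
move_arm([
  {"xyz":[0,0,0],"roll":0,"grip":100},
  {"xyz":[0,0,0],"roll":0,"grip":100},
])

```text
time_s: 15.93
position: [0.5484, -0.1245, 0.1085]
tcp_rot: [[-0.999, -0.037, -0.001], [-0.037, 0.999, -0.004], [0.001, -0.004, -1.0]]
force: [-1.3, -9.9, -4.7]
opening: 0.999
grasp_force: 5.0
```

```bash
python3 gap.py
```

```text
scene pad [(-106, 5), (-104, 8), (-98, 6), (-96, 10), (-94, 4), (-90, 5), (-72, 10), (-70, 14), (-68, 25), (-66, 31), (-64, 114), (-62, 136), (-60, 14), (-58, 6), (-38, 7), (-36, 16), (-34, 32), (-32, 25), (-30, 23), (-28, 8), (-24, 16)]
scene rim [(-38, 7), (-36, 16), (-34, 30), (-32, 23), (-30, 23), (-28, 8), (-24, 16), (-22, 14), (-20, 62), (-18, 45)]
scene carton_center 0.91 [-0.0217, -0.0068, 0.0702] [0.018, 0.09]
side pad [(-110, 5), (-102, 5), (-70, 7), (-68, 10), (-66, 22), (-64, 26), (-62, 78), (-60, 115), (-58, 10), (-36, 6), (-34, 18), (-32, 18), (-30, 21), (-28, 21), (-26, 7)]
side rim [(-60, 18), (-32, 6), (-30, 7), (-28, 11), (-26, 6), (-22, 12), (-20, 20), (-18, 34), (-16, 27)]
side carton_center 0.62 [-0.0186, -0.0081, 0.0721] [0.016, 0.086]
[ 0.54843713 -0.124452    0.10856561] [ -0.8780184  -10.59885023  -5.05409321]
```

Call:
move_arm([
  {"xyz":[0,-8,0],"roll":0,"grip":100},
  {"xyz":[0,-8,0],"roll":0,"grip":100},
  {"xyz":[0,-8,0],"roll":0,"grip":100},
  {"xyz":[0,0,0],"roll":0,"grip":100},
  {"xyz":[0,0,0],"roll":0,"grip":100},
])

```text
time_s: 16.65
position: [0.5495, -0.1463, 0.109]
tcp_rot: [[-0.999, -0.034, 0.0], [-0.034, 0.999, 0.001], [-0.0, 0.001, -1.0]]
force: [0.7, -0.7, -0.0]
opening: 1.001
grasp_force: 0.0
```

Call:
move_arm([
  {"xyz":[0,4,0],"roll":0,"grip":100},
  {"xyz":[0,4,0],"roll":0,"grip":100},
  {"xyz":[0,3,0],"roll":0,"grip":100},
  {"xyz":[0,0,0],"roll":0,"grip":100},
  {"xyz":[0,0,0],"roll":0,"grip":100},
])

```text
time_s: 17.07
position: [0.5492, -0.1364, 0.1089]
tcp_rot: [[-0.999, -0.037, 0.0], [-0.037, 0.999, -0.003], [-0.0, -0.003, -1.0]]
force: [-0.5, -5.6, -1.3]
opening: 1.002
grasp_force: 3.0
```

Call:
move_arm([
  {"xyz":[0,2,0],"roll":0,"grip":100},
  {"xyz":[0,0,0],"roll":0,"grip":100},
  {"xyz":[0,0,0],"roll":0,"grip":100},
])

```text
time_s: 17.32
position: [0.5491, -0.1349, 0.1088]
tcp_rot: [[-0.999, -0.037, 0.0], [-0.037, 0.999, -0.003], [-0.0, -0.003, -1.0]]
force: [-0.7, -7.3, -2.3]
opening: 0.999
grasp_force: 3.7
```

Call:
move_arm([
  {"xyz":[0,2,0],"roll":0,"grip":100},
  {"xyz":[0,0,0],"roll":0,"grip":100},
  {"xyz":[0,0,0],"roll":0,"grip":100},
])

```text
time_s: 17.57
position: [0.5491, -0.1334, 0.1088]
tcp_rot: [[-0.999, -0.037, 0.0], [-0.037, 0.999, -0.004], [-0.0, -0.004, -1.0]]
force: [-0.7, -9.0, -2.6]
opening: 1.001
grasp_force: 4.4
```

Call:
move_arm([
  {"xyz":[0,2,0],"roll":0,"grip":100},
  {"xyz":[0,0,0],"roll":0,"grip":100},
  {"xyz":[0,0,0],"roll":0,"grip":100},
])

```text
time_s: 17.82
position: [0.549, -0.1319, 0.1088]
tcp_rot: [[-0.999, -0.037, 0.0], [-0.037, 0.999, -0.005], [-0.0, -0.005, -1.0]]
force: [-2.1, -10.2, -4.4]
opening: 1.003
grasp_force: 5.1
```

```bash
python3 gap.py
```

```text
scene pad [(-110, 4), (-104, 12), (-102, 4), (-98, 5), (-96, 8), (-90, 4), (-88, 11), (-80, 4), (-64, 7), (-62, 12), (-60, 28), (-58, 22), (-56, 94), (-54, 152), (-52, 23), (-50, 6), (-32, 5), (-30, 25), (-28, 19), (-26, 7)]
scene rim [(-60, 28), (-58, 21), (-56, 39), (-54, 42), (-52, 5), (-32, 5), (-30, 25), (-28, 19), (-26, 7), (-22, 20), (-20, 31), (-18, 65), (-16, 26)]
scene pad_face 0.48 [-0.0493, -0.0296, -0.028] [0.059, 0.085]
scene carton_center 0.94 [-0.0205, -0.0069, 0.0695] [0.019, 0.09]
side pad [(-86, 4), (-62, 4), (-60, 13), (-58, 19), (-56, 22), (-54, 73), (-52, 129), (-50, 9), (-30, 5), (-28, 17), (-26, 17), (-24, 4)]
side rim [(-60, 13), (-58, 19), (-56, 20), (-54, 29), (-52, 14), (-50, 4), (-28, 6), (-26, 8), (-24, 4), (-20, 16), (-18, 25), (-16, 37), (-14, 9)]
side pad_face 0.68 [0.2067, 0.2369, 0.2576] [0.006, 0.129]
side carton_center 0.73 [-0.0179, -0.0074, 0.0742] [0.015, 0.086]
[ 0.5490193  -0.13190356  0.10880149] [ -1.65600021 -10.26626771  -3.36120776]
```

Call:
move_arm([
  {"xyz":[0,2,0],"roll":0,"grip":100},
  {"xyz":[0,0,0],"roll":0,"grip":100},
  {"xyz":[0,0,0],"roll":0,"grip":100},
])

```text
time_s: 18.37
position: [0.549, -0.1302, 0.1088]
tcp_rot: [[-0.999, -0.037, 0.0], [-0.037, 0.999, -0.005], [-0.0, -0.005, -1.0]]
force: [-2.0, -10.6, -3.3]
opening: 1.0
grasp_force: 5.5
```

Call:
move_arm([
  {"xyz":[0,2,0],"roll":0,"grip":100},
  {"xyz":[0,0,0],"roll":0,"grip":100},
  {"xyz":[0,0,0],"roll":0,"grip":100},
])

```text
time_s: 18.62
position: [0.5489, -0.1285, 0.1088]
tcp_rot: [[-0.999, -0.037, 0.0], [-0.037, 0.999, -0.006], [-0.0, -0.006, -1.0]]
force: [-1.1, -12.2, -4.2]
opening: 1.004
grasp_force: 5.9
```

Call:
move_arm([
  {"xyz":[0,2,0],"roll":0,"grip":100},
  {"xyz":[0,0,0],"roll":0,"grip":100},
  {"xyz":[0,0,0],"roll":0,"grip":100},
])

```text
time_s: 18.87
position: [0.5488, -0.1269, 0.1087]
tcp_rot: [[-0.999, -0.037, 0.0], [-0.037, 0.999, -0.006], [-0.0, -0.006, -1.0]]
force: [-2.8, -12.7, -3.5]
opening: 1.001
grasp_force: 6.6
```

```bash
python3 gap.py|grep -v carton_c
```

```text
scene pad [(-110, 6), (-108, 6), (-106, 7), (-102, 4), (-100, 7), (-98, 4), (-92, 10), (-90, 7), (-86, 7), (-84, 10), (-58, 15), (-56, 22), (-54, 27), (-52, 68), (-50, 154), (-48, 50), (-46, 5), (-28, 20), (-26, 22), (-24, 9)]
scene rim [(-58, 15), (-56, 22), (-54, 26), (-52, 37), (-50, 41), (-48, 11), (-28, 20), (-26, 22), (-24, 9), (-22, 6), (-20, 15), (-18, 28), (-16, 65), (-14, 29)]
scene pad_face 0.52 [-0.0466, -0.0274, -0.0247] [0.061, 0.085]
side pad [(-106, 4), (-98, 4), (-90, 4), (-56, 12), (-54, 17), (-52, 15), (-50, 46), (-48, 138), (-46, 45), (-28, 5), (-26, 13), (-24, 17)]
side rim [(-56, 12), (-54, 17), (-52, 15), (-50, 28), (-48, 23), (-46, 5), (-24, 11), (-22, 8), (-18, 15), (-16, 25), (-14, 40), (-12, 20)]
side pad_face 0.58 [-0.0457, -0.0232, -0.0168] [0.057, 0.085]
[ 0.54885128 -0.12692872  0.10874063] [ -1.58731771 -13.72988605  -4.47830703]
```

Call:
move_arm([
  {"xyz":[0,2,0],"roll":0,"grip":100},
  {"xyz":[0,0,0],"roll":0,"grip":100},
  {"xyz":[0,0,0],"roll":0,"grip":100},
  {"xyz":[0,0,0],"roll":0,"grip":100},
])

```text
time_s: 19.5
position: [0.5488, -0.1254, 0.1087]
tcp_rot: [[-0.999, -0.037, 0.0], [-0.037, 0.999, -0.007], [-0.0, -0.007, -1.0]]
force: [-2.6, -15.1, -4.6]
opening: 1.0
grasp_force: 7.2
```

```bash
python3 gap.py|grep -v carton_c; python3 - <<'E'
import numpy as np,cv2
o=[]
for n in ["scene","side"]:
    z=np.load(n+"g.npz"); im=z["im"]
    o.append(cv2.resize(im[140:260,230:390,::-1] if n=="scene" else im[150:280,240:410,::-1],(400,320),interpolation=cv2.INTER_CUBIC))
cv2.imwrite("pics/g5.png",np.hstack(o))
E
```

```text
scene pad [(-110, 4), (-108, 4), (-106, 7), (-104, 7), (-100, 8), (-98, 4), (-96, 6), (-92, 7), (-90, 9), (-84, 7), (-82, 7), (-80, 6), (-76, 6), (-58, 5), (-56, 22), (-54, 21), (-52, 24), (-50, 107), (-48, 138), (-46, 20), (-30, 8), (-28, 20), (-26, 23), (-24, 4)]
scene rim [(-58, 5), (-56, 22), (-54, 21), (-52, 22), (-50, 44), (-48, 37), (-46, 4), (-30, 8), (-28, 19), (-26, 23), (-24, 4), (-22, 4), (-20, 15), (-18, 27), (-16, 62), (-14, 31)]
side pad [(-88, 5), (-80, 5), (-56, 6), (-54, 10), (-52, 22), (-50, 24), (-48, 71), (-46, 126), (-44, 13), (-28, 5), (-26, 13), (-24, 19)]
side rim [(-56, 6), (-54, 10), (-52, 20), (-50, 21), (-48, 21), (-46, 21), (-26, 4), (-24, 9), (-22, 10), (-18, 14), (-16, 23), (-14, 36), (-12, 22)]
side pad_face 0.54 [-0.0265, -0.0238, -0.0235] [0.077, 0.08]
[ 0.54880349 -0.12544571  0.10873018] [ -2.35964553 -14.7028767   -4.02410387]
```

View pics/g5.png

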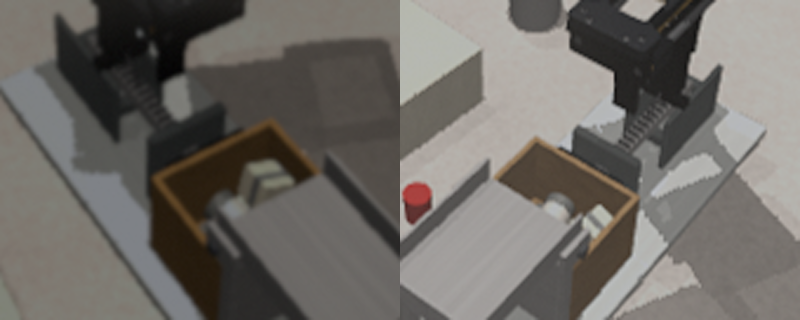

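Now the pad is on the carton, and the carton stopped moving on the last step, so it's against the stop. The force suggests the pad is in about 5 mm. I'll finish this stroke so the tooth latches, release, then re-squeeze gently using the force reading.

Call:
move_arm([
  {"xyz":[0,2,0],"roll":0,"grip":100},
  {"xyz":[0,1.5,0],"roll":0,"grip":100},
  {"xyz":[0,0,0],"roll":0,"grip":100},
  {"xyz":[0,0,0],"roll":0,"grip":100},
])

```text
time_s: 20.13
position: [0.5488, -0.1243, 0.1086]
tcp_rot: [[-0.999, -0.038, 0.001], [-0.038, 0.999, -0.011], [-0.0, -0.011, -1.0]]
force: [-4.2, -21.5, -6.5]
opening: 0.999
grasp_force: 10.7
```

Call:
move_arm([
  {"xyz":[0,-8,0],"roll":0,"grip":100},
  {"xyz":[0,-8,0],"roll":0,"grip":100},
  {"xyz":[0,-8,0],"roll":0,"grip":100},
  {"xyz":[0,-3,0],"roll":0,"grip":100},
  {"xyz":[0,0,0],"roll":0,"grip":100},
])

```text
time_s: 20.55
position: [0.5494, -0.1448, 0.1089]
tcp_rot: [[-0.999, -0.034, -0.0], [-0.034, 0.999, 0.001], [0.0, 0.001, -1.0]]
force: [-0.4, 1.1, -0.8]
opening: 0.999
grasp_force: 0.0
```

Call:
move_arm([
  {"xyz":[0,0,0],"roll":0,"grip":100},
  {"xyz":[0,0,0],"roll":0,"grip":100},
])

```text
time_s: 20.72
position: [0.5493, -0.1446, 0.1088]
tcp_rot: [[-0.999, -0.036, -0.0], [-0.036, 0.999, 0.0], [0.0, 0.0, -1.0]]
force: [-0.9, -1.7, -1.0]
opening: 0.998
grasp_force: 0.9
```

```bash
python3 gap.py|grep -v carton_c
```

```text
scene pad [(-110, 9), (-104, 7), (-102, 7), (-100, 4), (-98, 4), (-96, 4), (-94, 8), (-90, 4), (-88, 7), (-86, 7), (-80, 5), (-62, 6), (-60, 24), (-58, 23), (-56, 39), (-54, 144), (-52, 92), (-50, 9), (-48, 10), (-28, 22), (-26, 26), (-24, 7)]
scene rim [(-60, 24), (-58, 23), (-56, 30), (-54, 48), (-52, 22), (-28, 22), (-26, 26), (-24, 7), (-22, 4), (-20, 16), (-18, 30), (-16, 58), (-14, 36)]
scene pad_face 0.45 [-0.0475, -0.0263, -0.0243] [0.059, 0.085]
side pad [(-92, 5), (-86, 6), (-60, 9), (-58, 14), (-56, 21), (-54, 29), (-52, 107), (-50, 85), (-48, 5), (-28, 6), (-26, 13), (-24, 19)]
side rim [(-60, 8), (-58, 14), (-56, 21), (-54, 23), (-52, 21), (-50, 12), (-26, 5), (-24, 9), (-22, 8), (-18, 17), (-16, 18), (-14, 38), (-12, 19)]
side pad_face 0.5 [-0.0467, -0.0349, -0.0245] [0.056, 0.08]
[ 0.54934451 -0.1446264   0.10885328] [-0.12122195 -0.01652707 -1.00414497]
```

Call:
move_arm([
  {"xyz":[0,4,0],"roll":0,"grip":100},
  {"xyz":[0,3,0],"roll":0,"grip":100},
  {"xyz":[0,0,0],"roll":0,"grip":100},
  {"xyz":[0,0,0],"roll":0,"grip":100},
])

```text
time_s: 21.35
position: [0.5492, -0.1389, 0.1088]
tcp_rot: [[-0.999, -0.036, -0.0], [-0.036, 0.999, -0.002], [0.0, -0.002, -1.0]]
force: [-0.7, -5.1, -2.1]
opening: 1.005
grasp_force: 2.6
```

Call:
move_arm([
  {"xyz":[0,2,0],"roll":0,"grip":100},
  {"xyz":[0,0,0],"roll":0,"grip":100},
  {"xyz":[0,0,0],"roll":0,"grip":100},
])

```text
time_s: 21.6
position: [0.5492, -0.138, 0.1087]
tcp_rot: [[-0.999, -0.036, 0.0], [-0.036, 0.999, -0.003], [0.0, -0.003, -1.0]]
force: [-1.5, -7.5, -3.0]
opening: 1.002
grasp_force: 3.9
```

Call:
move_arm([
  {"xyz":[0,2,0],"roll":0,"grip":100},
  {"xyz":[0,0,0],"roll":0,"grip":100},
  {"xyz":[0,0,0],"roll":0,"grip":100},
])

```text
time_s: 21.85
position: [0.5491, -0.1367, 0.1087]
tcp_rot: [[-0.999, -0.036, 0.0], [-0.036, 0.999, -0.004], [-0.0, -0.004, -1.0]]
force: [-1.8, -10.8, -3.7]
opening: 1.003
grasp_force: 4.9
```

```bash
python3 gap.py|grep -v carton_c
```

```text
scene pad [(-110, 10), (-108, 5), (-102, 8), (-100, 6), (-94, 9), (-92, 7), (-86, 9), (-84, 8), (-82, 5), (-60, 12), (-58, 19), (-56, 25), (-54, 40), (-52, 151), (-50, 86), (-48, 9), (-46, 4), (-30, 6), (-28, 16), (-26, 25), (-24, 9)]
scene rim [(-60, 12), (-58, 19), (-56, 24), (-54, 23), (-52, 52), (-50, 25), (-30, 6), (-28, 16), (-26, 25), (-24, 9), (-22, 5), (-20, 12), (-18, 35), (-16, 57), (-14, 29)]
scene pad_face 0.45 [-0.0464, -0.0267, -0.0249] [0.06, 0.085]
side pad [(-82, 4), (-58, 8), (-56, 15), (-54, 24), (-52, 31), (-50, 123), (-48, 71), (-28, 6), (-26, 17), (-24, 13)]
side rim [(-58, 8), (-56, 15), (-54, 24), (-52, 24), (-50, 26), (-48, 6), (-24, 7), (-22, 9), (-18, 18), (-16, 17), (-14, 48), (-12, 12)]
side pad_face 0.49 [-0.0254, -0.0242, -0.0228] [0.079, 0.08]
[ 0.54913279 -0.13673217  0.10869305] [ -2.85594472 -10.1046496   -3.94508102]
```

Call:
move_arm([
  {"xyz":[0,2,0],"roll":0,"grip":100},
  {"xyz":[0,0,0],"roll":0,"grip":100},
  {"xyz":[0,0,0],"roll":0,"grip":100},
])

```text
time_s: 22.4
position: [0.5491, -0.1353, 0.1087]
tcp_rot: [[-0.999, -0.036, 0.0], [-0.036, 0.999, -0.005], [-0.0, -0.005, -1.0]]
force: [-1.7, -12.3, -3.8]
opening: 1.002
grasp_force: 5.7
```

Call:
move_arm([
  {"xyz":[0,2,0],"roll":0,"grip":100},
  {"xyz":[0,0,0],"roll":0,"grip":100},
  {"xyz":[0,0,0],"roll":0,"grip":100},
])

```text
time_s: 22.65
position: [0.5491, -0.1338, 0.1086]
tcp_rot: [[-0.999, -0.037, 0.0], [-0.037, 0.999, -0.006], [-0.0, -0.006, -1.0]]
force: [-2.2, -13.2, -4.5]
opening: 1.001
grasp_force: 6.4
```

Call:
move_arm([
  {"xyz":[0,2,0],"roll":0,"grip":100},
  {"xyz":[0,0,0],"roll":0,"grip":100},
  {"xyz":[0,0,0],"roll":0,"grip":100},
  {"xyz":[0,0,0],"roll":0,"grip":100},
])

```text
time_s: 22.98
position: [0.549, -0.1324, 0.1086]
tcp_rot: [[-0.999, -0.037, 0.0], [-0.037, 0.999, -0.007], [-0.0, -0.007, -1.0]]
force: [-2.6, -13.8, -4.9]
opening: 1.0
grasp_force: 7.2
```

```bash
python3 gap.py
```

```text
scene pad [(-110, 4), (-108, 5), (-106, 8), (-104, 5), (-100, 4), (-98, 9), (-96, 7), (-90, 11), (-88, 5), (-84, 5), (-82, 9), (-80, 5), (-78, 4), (-58, 4), (-56, 11), (-54, 24), (-52, 27), (-50, 45), (-48, 160), (-46, 57), (-30, 8), (-28, 13), (-26, 24), (-24, 10)]
scene rim [(-58, 4), (-56, 11), (-54, 24), (-52, 27), (-50, 25), (-48, 52), (-46, 13), (-30, 8), (-28, 13), (-26, 24), (-24, 10), (-20, 20), (-18, 26), (-16, 57), (-14, 32)]
scene pad_face 0.29 [0.0599, 0.1388, 0.2401] [0.104, 0.13]
scene carton_center 0.76 [-0.0181, -0.0053, 0.0709] [0.018, 0.09]
side pad [(-104, 4), (-88, 4), (-54, 9), (-52, 15), (-50, 21), (-48, 42), (-46, 125), (-44, 57), (-28, 5), (-26, 18), (-24, 17)]
side rim [(-54, 9), (-52, 15), (-50, 21), (-48, 29), (-46, 22), (-44, 10), (-24, 7), (-22, 5), (-18, 14), (-16, 22), (-14, 42), (-12, 17)]
side pad_face 0.47 [-0.0029, 0.0106, 0.0223] [0.06, 0.067]
side carton_center 0.69 [-0.0158, -0.0055, 0.0741] [0.015, 0.086]
[ 0.54898785 -0.13242431  0.10862136] [ -2.60797077 -14.33575254  -5.02783754]
```

Call:
move_arm([
  {"xyz":[0,1.5,0],"roll":0,"grip":100},
  {"xyz":[0,1.5,0],"roll":0,"grip":100},
  {"xyz":[0,0,0],"roll":0,"grip":100},
  {"xyz":[0,0,0],"roll":0,"grip":100},
])

```text
time_s: 23.62
position: [0.5489, -0.1304, 0.1086]
tcp_rot: [[-0.999, -0.037, 0.0], [-0.037, 0.999, -0.008], [-0.0, -0.008, -1.0]]
force: [-3.5, -16.6, -4.8]
opening: 1.001
grasp_force: 8.7
```

Call:
move_arm([
  {"xyz":[0,0,0],"roll":0,"grip":100},
  {"xyz":[0,0,0],"roll":0,"grip":100},
  {"xyz":[0,0,0],"roll":0,"grip":100},
  {"xyz":[0,0,0],"roll":0,"grip":100},
  {"xyz":[0,0,0],"roll":0,"grip":100},
])

```text
time_s: 24.03
position: [0.5489, -0.1304, 0.1085]
tcp_rot: [[-0.999, -0.037, 0.0], [-0.037, 0.999, -0.008], [0.0, -0.008, -1.0]]
force: [-2.3, -17.3, -5.6]
opening: 0.997
grasp_force: 8.6
```

```bash
python3 -c "
from rig import bot
print(bot.hand_in())"
```

```text
the job is handed in; nothing more can be done
None
```

I handed the job in, but no verdict came back, so whether it passed isn't confirmed. All four packs are in the carton, the tray is down, and the carton has stopped moving, which I take to be against the stop. The trigger is held squeezed, with the pad in an estimated 7–9 mm.

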